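# Restock the split-door material locker at the microscope bench

## Task

Put the stock away in the small locker: swing its upper half-door wide open (a right angle or near it) while the lower half-door stays shut and bolted, pull the tray all the way out by its green tab, and pack every stock item on the bench (the steel cassette and whichever jars and bur blocks there are) standing upright on the tray's floor side by side within its walls. Then push the tray fully home and close the upper half-door. Leave the bolt, the lower half-door and everything else on the bench alone.

Things in the scene. Friction and masses are not known exactly. Their poses are not given: they have to be found in the camera images.
- upper_leaf (a joint): Upper half-door: blue panel 246 wide, 116 high, 12 mm thick, hinged upright at the locker's left (+y), swinging out to the robot. Opening angle in rad: 0 shut, stop at 2.0; may start ajar. It stays where left; under 2 N at the post moves it. A 30 mm lip along its top (221 mm above the table) turns back over the tray's tab while shut.
- locker: The locker, fixed: clear box 270 mm wide (y), 165 mm deep (x), 215 mm high, front facing the robot (-x), yawed up to 0.2 rad; its roof is set back 30 mm from the front plane. Origin on the table under the middle of the front plane; x points into the locker. Its front is a split door: two blue half-doors, one above the other.
- upper_hinge (a point): Point on the upper half-door's hinge axis, 205 mm above the table. Turns with the door: its +y runs along the panel away from the free edge, so the panel extends along its -y; its -x is the panel's outer face normal. Door angle grows clockwise seen from above.
- upper_post (a point): Point on the axis of the orange post handle on the upper half-door, 205 mm above the table: upright round post 12 mm in diameter, from 119 to 233 mm above the table, free at its top, 35 mm clear off the panel's outer face, held by an arm at its lower end only (arm top 129 mm above the table). 41 mm out from, 196 mm along from the hinge axis. Axes as upper_hinge.
- lower_leaf (a joint): The lower half-door: blue panel, 13 to 97 mm above the table, same hinge side, bolted shut. Value is its opening in rad, 0 shut; must stay shut.
- bolt (a joint): The steel bolt (red knob) across the lower half-door into a keeper on the right post. Value in m: 0 fully shot, grows as it is drawn; must stay shot.
- bolt_knob (a point): Point at the bolt's red knob, 62 mm above the table, in front of the lower half-door near its right end.
- tray (a joint): The tray's slide, in m: 0 fully home in the locker, 0.15 fully out towards the robot, passing over the lower half-door. Friction about 3 N.
- tray_floor (a point): Centre of the tray's inner floor, 105 mm above the table, 20 mm right (-y) of the locker's mid-line, moving with the tray. x points into the locker (the tray slides out along its -x), y to the locker's left, z up. Inside 102 mm (x) by 152 mm (y), walls 4 mm thick and 30 mm high. It takes two rows of three 44 mm items; the cassette takes the place of two in a row.
- tray_tab (a point): Green upright tab for pulling the tray, on its front, behind the upper half-door when shut: 12 mm wide (y), 16 mm deep (x), top at 193 mm above the table, clear of other parts above 135 mm. This point is on its mid-line 178 mm above the table, 73 mm in front of and 24 mm right (-y) of the tray's centre. Axes as tray_floor.
- cassette_mid (a point): Steel instrument cassette, always there: block 44 mm (x) by 94 mm (y) by 40 mm high, with an upright black grip fin on top 12 mm thick (x), 60 mm long (y), from 40 to 68 mm above its underside. Its point is its centre, 34 mm above its underside (half-way up); z is its upright axis.
- jar_red_mid (a point): White round jar, 44 mm in diameter, 40 mm high, with a narrow red cap 22 mm in diameter from 40 to 68 mm. May be absent. Its point is its centre, 34 mm above its underside (half-way up); z is its upright axis.
- jar_blue_mid (a point): The same jar with a blue cap. May be absent. Its point is its centre, 34 mm above its underside (half-way up); z is its upright axis.
- jar_amber_mid (a point): The same jar in amber with a white cap. May be absent. Its point is its centre, 34 mm above its underside (half-way up); z is its upright axis.
- block_green_mid (a point): Green bur block, 44 x 44 x 40 mm high, with an upright black grip fin on top 12 mm thick (x), 30 mm long (y), from 40 to 68 mm. May be absent. Its point is its centre, 34 mm above its underside (half-way up); z is its upright axis.
- block_yellow_mid (a point): The same bur block in yellow. May be absent. Its point is its centre, 34 mm above its underside (half-way up); z is its upright axis.
- tape_roll: Bystander: orange ring of tape, 56 mm across, 18 mm high, among the stock; origin at its underside.
- tin: Bystander: flat red tin 50 x 36 x 14 mm, among the stock; origin at its underside.
- water: Bystander: clear bottle 60 mm across, 200 mm tall; origin at its underside.
- cup: Bystander: white cup 72 mm across, 90 mm tall; origin at its underside.
- glasses_case: Bystander: black case 160 x 65 x 35 mm; origin at its underside.
- handpiece: Bystander: blue and steel handpiece lying on two rests, 130 mm long along its x, 20 mm high; origin at its underside.
There are look-alikes about, which are no part of the job. There is more than one size of the part that bears cassette_mid; the job needs the largest.

How it is judged:
By the outcome, as a careful person would: the job done as asked, in the order asked, and still so for the second after the job is handed in, with the robot touching nothing.
Of jar_red, jar_blue, jar_amber, block_green, block_yellow only 2 to 4 are there at a start; the rules pass over those that are not, and their reading is None.
At some moment in a run one of jar_red, jar_blue, jar_amber, block_green, block_yellow may be knocked a few centimetres aside while the robot is not near it.
It also fails if it takes over 210 s, if anything falls off the work surface, if the arm or the gripper's body presses on something with over 40 N, if the wrist force passes 120 N, or if a joint passes its speed limit or range.

## Robot

A 6-joint arm with a two-finger parallel gripper is mounted at the origin on the work surface. World frame = base frame: x ahead of the robot, y to its left, z up, the work surface at z = 0. Lengths are in m, angles in rad, forces in N, time in s.
With the tool pointing down it reaches from about 0.35 to 0.875 m from the base axis. Payload 15.5 kg.
Tool frame: the origin (TCP) lies at the very end of the fingers, on their centre line; the grasp point (between the pads) lies 19 mm behind it; z points along the fingers, y is the direction in which the jaws open and shut (so a half turn about z gives the same grasp; the last joint's range is limited). The gripper opens to 85 mm and grips with 20 to 120 N. Pads are 22 mm wide; open, the fingers measure 114 mm over their backs; the gripper's body (76 mm by 85 mm) begins 54 mm behind the grasp point. The pads swing forward as they close: fully open they stand 13 mm farther back than shut.
Start: joints at [1.165, 0.494, 1.345, -0, 1.302, -0.096], TCP at [0.191, 0.595, 0.231] pointing down, gripper open.
Joint ranges: [-2.91, 2.91], [-0.82, 2.16], [0.22, 2.67], [-1.22, 4.37], [0.12, 2.79], [-3.08, 3.08]. Speed limits (rad/s): [1.89, 1.89, 2.57, 3.01, 3.01, 3.01].

## Interface

Orientations are given as a unit quaternion [x, y, z, w].
In Python, from cell import ctrl gives the robot as it stands. Calls block until the motion is done:
- ctrl.movep(position, orientation): joint-space move of the TCP to a pose.
- ctrl.move_linear(position, rotation=None, feed=0.15, guard=None): straight line of the TCP; rotation=None keeps the orientation; feed is the mean speed in m/s. With guard (N) it stops when the force on the tool has changed by that much, and returns True; else False.
- ctrl.move_joints(angles): joint-space move.
- ctrl.ungrasp() and ctrl.gripper_close(newtons=None): open the fingers fully, or close them until they stop; newtons is the grip in N (None keeps the last).
- ctrl.wait(seconds).
- ctrl.ik(position, orientation): joint angles nearest the present ones, or None.
- ctrl.get_obs(): the state.
- ctrl.read_camera(name): name is "scene" or "top" or "wrist"; returns a dict with "pixels" (384x512x3 uint8, red, green, blue), "depth" (384x512 float32, m along the optical axis (not along the pixel's ray), 0 where there is no reading), "fx", "fy", "cx", "cy" (pixels), "dist" ([k1, k2, p1, p2, k3] as OpenCV has them; the pictures are not rectified), "rvec" (rotation vector, rad) and "tvec" (3), from world to camera coordinates, as OpenCV has them. Camera axes: x right, y down, z forward; pixel columns grow to the right and rows downward; lengths in m; the calibration is good to about 2 mm. A picture is of the moment at which its call begins.
A pose or a line that the arm cannot do raises ctrl.IKError and nothing moves.
- ctrl.sign_off(): hands the job in, once; it reports no verdict.
Trained networks look in the newest picture that a camera, given by its name, has taken for a name from the list of things; names that differ only in an ending like _2 or _b are one class to them, and where a whole thing is asked for, a point or a joint stands for the part that bears it (a point fixed in the world has none). Each returns a list of dicts, best first, with "confidence" (0 to 1); they miss things now and then, are a little off and sometimes report something else, mostly with a low value. They report only what shows in the picture. A call takes as long as a camera call. They do not tell look-alikes from the thing itself.
- ctrl.look_for(camera, label): "at" ([column, row] in pixels, amid what is visible of it).
- ctrl.mark_of(camera, label): "at" ([column, row] in pixels: a listed point, or the origin of a listed thing).
The state is a dict: "t": time; "joints": joint angles; "joint_velocities": joint speeds; "joint_efforts": joint torques, N m; "tcp_pos": TCP position; "ee_rot": TCP orientation; "force": force on the tool from outside, world axes, zero at the start; "wrist_torque": the same for the moment, N m; "opening": finger opening in m.
Only numpy, scipy, OpenCV 4.12 (cv2) and the standard library are available. Lean on these libraries where they do the work, as an engineer would, in place of code of your own. Each camera call takes 0.05 s, during which the arm holds its last target. There are 200 camera calls.

## Working session

There is one attempt and no reset: what is moved stays moved. The work goes in short steps, each a Python script; the robot and the scene stay as the last script left them, time stands still between calls to the robot, and variables do not carry over. Pictures are saved under pics/ and viewed, about 12 in all and at most 16, crops included, and the job is handed in when it is done.

```bash
ls; mkdir -p pics; cat > h.py <<'E'
import numpy as np, cv2
from scipy.spatial.transform import Rotation as R
from cell import ctrl
def K(c): return np.array([[c['fx'],0,c['cx']],[0,c['fy'],c['cy']],[0,0,1.]])
def ray(c,uv):
    p=cv2.undistortPoints(np.array([[uv]],float),K(c),np.array(c['dist'],float))[0,0]
    Rm=cv2.Rodrigues(np.array(c['rvec'],float))[0]; t=np.array(c['tvec'],float).ravel()
    return -Rm.T@t, Rm.T@np.array([p[0],p[1],1.])
def atz(c,uv,z):
    o,d=ray(c,uv); return o+d*(z-o[2])/d[2]
def atd(c,uv,r=1):
    u,v=int(round(uv[0])),int(round(uv[1]))
    w=c['depth'][max(0,v-r):v+r+1,max(0,u-r):u+r+1]; w=w[w>0]
    if not len(w): return None
    o,d=ray(c,uv); return o+d*np.median(w)
def cloud(c):
    h,w=c['depth'].shape; vv,uu=np.mgrid[:h,:w]
    p=cv2.undistortPoints(np.stack([uu,vv],-1).reshape(-1,1,2).astype(float),K(c),np.array(c['dist'],float)).reshape(-1,2)
    Rm=cv2.Rodrigues(np.array(c['rvec'],float))[0]; t=np.array(c['tvec'],float).ravel()
    X=np.c_[p,np.ones(len(p))]*c['depth'].reshape(-1,1)
    return ((X-t)@Rm).reshape(h,w,3)
def proj(c,P): return cv2.projectPoints(np.array(P,float).reshape(-1,1,3),np.array(c['rvec'],float),np.array(c['tvec'],float),K(c),np.array(c['dist'],float))[0].reshape(-1,2)
def save(c,name,crop=None,s=1):
    im=c['pixels'][:,:,::-1]
    if crop: im=im[crop[1]:crop[3],crop[0]:crop[2]]
    cv2.imwrite('pics/'+name,cv2.resize(im,None,fx=s,fy=s,interpolation=cv2.INTER_CUBIC))
def down(yaw):  # tool z down, jaw axis (tool y) along world angle yaw
    y=np.array([np.cos(yaw),np.sin(yaw),0]); z=np.array([0,0,-1.]); x=np.cross(y,z)
    return R.from_matrix(np.c_[x,y,z]).as_quat()
E
python3 - <<'E'
from h import *
np.set_printoptions(precision=3,suppress=True)
o=ctrl.get_obs(); print(o['t'],o['opening'],o['ee_rot'])
labs="upper_leaf upper_hinge upper_post bolt_knob tray_floor tray_tab locker cassette_mid jar_red_mid jar_blue_mid jar_amber_mid block_green_mid block_yellow_mid tape_roll tin water cup glasses_case handpiece".split()
zs=dict(upper_hinge=.205,upper_post=.205,bolt_knob=.062,tray_floor=.105,tray_tab=.178,locker=0)
for n in ['top','scene']:
    c=ctrl.read_camera(n); save(c,n+'0.png',s=1.5); print(n,ray(c,(256,192)))
    for l in labs:
        z=zs.get(l,.034 if '_mid' in l else 0)
        for d in ctrl.mark_of(n,l)[:4]:
            if d['confidence']>.2: print(l,np.round(d['at'],1),round(d['confidence'],2),atz(c,d['at'],z),atd(c,d['at']))
E
```

```text
pics
0.0 0.0853925752562254 [ 0.155  0.988 -0.001 -0.   ]
top (array([0.25 , 0.056, 1.728]), array([ 0.203, -0.004, -0.979]))Traceback (most recent call last):
  File "<stdin>", line 10, in <module>
ValueError: it knows: block_green_mid, block_yellow_mid, bolt_knob, cassette_mid, cup, glasses_case, handpiece, jar_amber_mid, jar_blue_mid, jar_red_mid, locker, tape_roll, tin, tray_floor, tray_tab, upper_hinge,
```

```bash
python3 - <<'E'
from h import *
np.set_printoptions(precision=3,suppress=True)
labs="upper_hinge upper_post bolt_knob tray_floor tray_tab locker cassette_mid jar_red_mid jar_blue_mid jar_amber_mid block_green_mid block_yellow_mid tape_roll tin water cup glasses_case handpiece".split()
zs=dict(upper_hinge=.205,upper_post=.205,bolt_knob=.062,tray_floor=.105,tray_tab=.178,locker=0)
for n in ['top','scene']:
    c=ctrl.read_camera(n); save(c,n+'0.png',s=1.5); print(n,ray(c,(256,192)))
    for l in labs:
        z=zs.get(l,.034 if '_mid' in l else 0)
        for d in ctrl.mark_of(n,l)[:4]:
            if d['confidence']>.2: print(l,np.round(d['at'],1),round(d['confidence'],2),atz(c,d['at'],z),atd(c,d['at']))
E
```

```text
top (array([0.25 , 0.056, 1.728]), array([ 0.203, -0.004, -0.979]))
upper_hinge [200.6 172.2] 0.98 [0.638 0.232 0.205] [0.636 0.231 0.215]
upper_hinge [349.9 186.7] 0.32 [ 0.573 -0.262  0.205] [ 0.616 -0.305 -0.   ]
upper_post [322.8 235.5] 0.63 [ 0.414 -0.162  0.205] [ 0.429 -0.182  0.067]
upper_post [259.7 185.2] 0.58 [0.588 0.037 0.205] [0.619 0.035 0.062]
upper_post [380.7 227. ] 0.33 [ 0.434 -0.356  0.205] [ 0.454 -0.4    0.041]
bolt_knob [258.1 189.1] 0.51 [0.605 0.042 0.062] [0.584 0.042 0.161]
tray_floor [243.9 156.4] 0.59 [0.717 0.089 0.105] [0.685 0.086 0.215]
tray_floor [350.6 207.3] 0.56 [ 0.52  -0.28   0.105] [ 0.527 -0.289  0.065]
tray_floor [251.9 168.5] 0.45 [0.671 0.061 0.105] [0.642 0.061 0.22 ]
locker [238.3 184.7] 0.78 [0.638 0.115 0.   ] [0.633 0.114 0.019]
cassette_mid [379.9 169.8] 0.74 [ 0.67  -0.417  0.034] [ 0.672 -0.419  0.026]
cassette_mid [349.9 208.1] 0.68 [ 0.529 -0.292  0.034] [ 0.524 -0.286  0.063]
cassette_mid [307.7 189.9] 0.45 [ 0.602 -0.141  0.034] [ 0.605 -0.142  0.021]
jar_red_mid [348.9 239.5] 0.65 [ 0.414 -0.281  0.034] [ 0.413 -0.279  0.045]

[... 1773 characters left out ...]
llow_mid [110.3 191.6] 0.58 [ 0.479 -0.402  0.034] [ 0.484 -0.399  0.039]
tape_roll [131.5 232. ] 0.6 [ 0.613 -0.311  0.   ] [ 0.614 -0.31   0.001]
tin [105.3 221.2] 0.44 [ 0.574 -0.402  0.   ] [ 0.585 -0.396  0.014]
water [394.6 233.9] 0.78 [0.589 0.505 0.   ] [0.617 0.49  0.039]
water [144.  206.8] 0.63 [ 0.511 -0.292  0.   ] [ 0.543 -0.278  0.04 ]
cup [366.6 256.2] 0.56 [0.674 0.407 0.   ] [0.706 0.393 0.05 ]
cup [112.5 188.2] 0.42 [ 0.435 -0.414  0.   ] [ 0.472 -0.394  0.043]
glasses_case [377.  193.8] 0.89 [0.426 0.476 0.   ] [0.456 0.464 0.035]
handpiece [150.1 266.5] 0.71 [ 0.733 -0.229  0.   ] [ 0.742 -0.225  0.014]
handpiece [365.5 255.6] 0.51 [0.672 0.404 0.   ] [0.704 0.39  0.05 ]
```

View pics/top0.png

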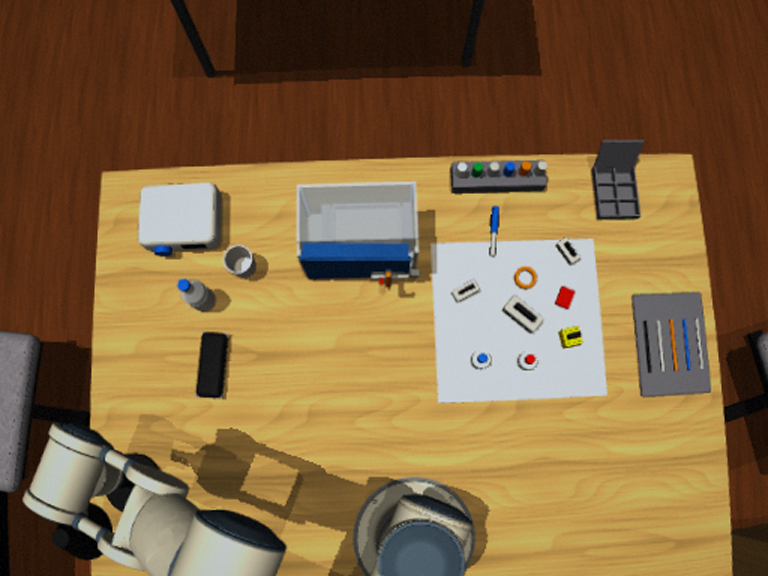

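View pics/scene0.png

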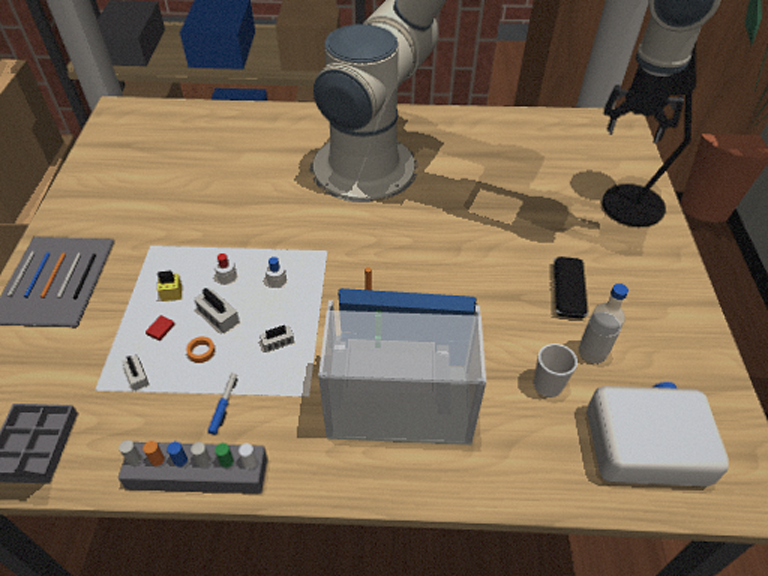

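```bash
python3 - <<'E'
from h import *
np.set_printoptions(precision=3,suppress=True)
ctrl.move_linear([.191,.595,.42],feed=.3)
for n,p in [('lock',(.5,.1,.55)),('stock',(.45,-.28,.5))]:
    q=down(np.arctan2(p[1],p[0])+np.pi/2)
    try: ctrl.movep(p,q)
    except ctrl.IKError as e: print('IK',e); q=down(np.arctan2(p[1],p[0])-np.pi/2); ctrl.movep(p,q)
    ctrl.wait(.3)
    c=ctrl.read_camera('wrist'); save(c,n+'.png',s=1.5); np.save(n+'.npy',c,allow_pickle=True)
    print(n,ray(c,(256,192)),ctrl.get_obs()['joints'],ctrl.get_obs()['t'])
    labs="upper_hinge upper_post tray_floor tray_tab bolt_knob" if n=='lock' else "cassette_mid jar_red_mid jar_blue_mid jar_amber_mid block_green_mid block_yellow_mid"
    zs=dict(upper_hinge=.205,upper_post=.205,bolt_knob=.062,tray_floor=.105,tray_tab=.178)
    for l in labs.split():
        for d in ctrl.mark_of('wrist',l)[:4]:
            if d['confidence']>.2: print(l,np.round(d['at'],1),round(d['confidence'],2),atz(c,d['at'],zs.get(l,.034)),atd(c,d['at']))
E
```

```text
lock (array([0.419, 0.083, 0.692]), array([ 0.322,  0.078, -0.944])) [ 0.081  0.179  0.991  0.     1.972 -1.688] 5.2167
upper_post [206.5 182.6] 0.67 [0.585 0.037 0.205] [0.628 0.024 0.076]
tray_floor [226.  238.2] 0.38 [0.738 0.088 0.105] [0.678 0.087 0.214]
tray_tab [404.7 192.3] 0.52 [0.541 0.392 0.178] [0.574 0.476 0.039]
tray_tab [213.8 218.6] 0.47 [0.662 0.058 0.178] [0.642 0.06  0.22 ]
bolt_knob [213.9 170.5] 0.81 [0.603 0.035 0.062] [0.585 0.039 0.121]
bolt_knob [207.5 184. ] 0.67 [0.636 0.026 0.062] [0.584 0.039 0.213]
bolt_knob [215.4 217.9] 0.65 [0.714 0.056 0.062] [0.64  0.063 0.22 ]
stock (array([ 0.38 , -0.237,  0.642]), array([ 0.288, -0.164, -0.944])) [-0.668  0.21   1.075  0.     1.856 -1.683] 7.2583
cassette_mid [268.1 168.8] 0.94 [ 0.534 -0.293  0.034] [ 0.526 -0.29   0.067]
cassette_mid [257.3 247.4] 0.77 [ 0.682 -0.411  0.034] [ 0.684 -0.412  0.03 ]
cassette_mid [336.9 153.5] 0.68 [ 0.582 -0.155  0.034] [ 0.584 -0.154  0.026]
jar_red_mid [239.8 119.5] 0.98 [ 0.417 -0.289  0.034] [ 0.415 -0.286  0.067]
jar_blue_mid [288.1  89. ] 0.95 [ 0.418 -0.179  0.034] [ 0.416 -0.182  0.067]
block_green_mid [205.3 166.3] 0.25 [ 0.46  -0.403  0.034] [ 0.459 -0.401  0.041]
block_yellow_mid [207.5 166. ] 0.83 [ 0.462 -0.398  0.034] [ 0.458 -0.39   0.065]
```

View pics/lock.png

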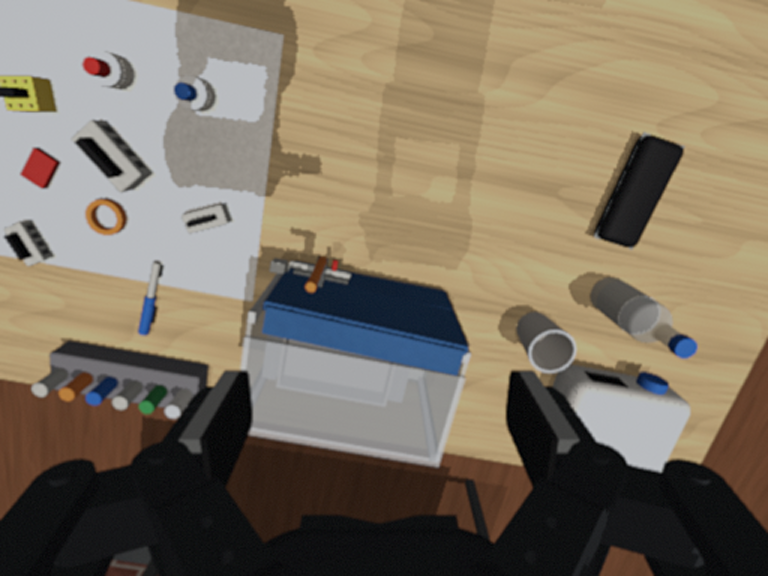

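View pics/stock.png

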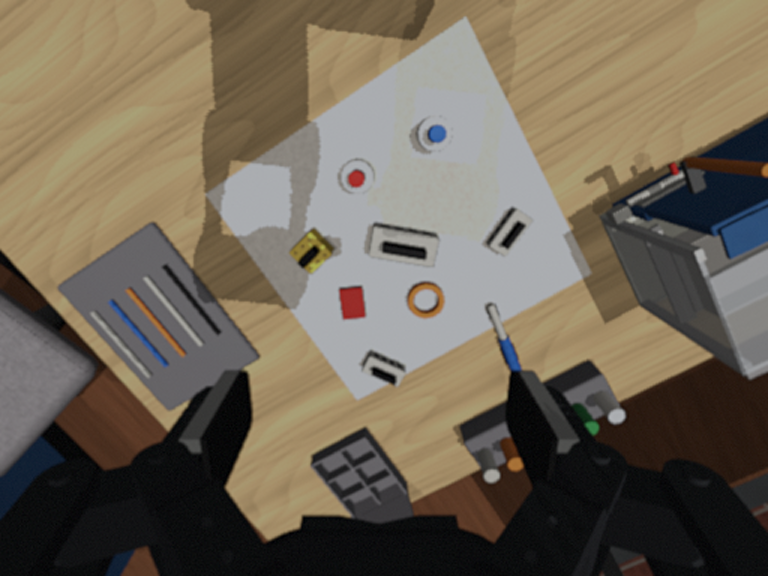

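```bash
python3 - <<'E'
from h import *
np.set_printoptions(precision=3,suppress=True)
c=np.load('lock.npy',allow_pickle=True).item()
P=cloud(c); px=c['pixels'].astype(int)
m=(c['depth']>0)&(P[...,0]>.5)&(P[...,0]<.9)&(P[...,1]>-.08)&(P[...,1]<.3)
blue=(px[...,2]>px[...,0]+50)&m&(P[...,2]>.19)&(P[...,2]<.24)
gray=m&(np.abs(P[...,2]-.215)<.008)&(np.ptp(px,axis=-1)<25)
for n,k in [('blue',blue),('gray',gray)]:
    q=P[k]; print(n,len(q),q.min(0),q.max(0),np.median(q[:,2]))
    r=cv2.minAreaRect(q[:,:2].astype(np.float32)); print(r, cv2.boxPoints(r))
org=m&(px[...,0]>130)&(px[...,2]<80)&(px[...,1]<130)&(P[...,2]>.2)&(P[...,2]<.25)
print('post',org.sum(),P[org].mean(0) if org.any() else None, P[org].min(0),P[org].max(0))
# table of robust line: front edge of blue
q=P[blue]
for y in np.arange(-.02,.24,.03):
    s=q[np.abs(q[:,1]-y)<.008]
    if len(s): print(round(y,2),len(s),np.percentile(s[:,0],[2,50,98]),np.median(s[:,2]))
E
```

```text
blue 2837 [ 0.623 -0.009  0.206] [0.675 0.234 0.223] 0.21976214285796586
((0.6501561999320984, 0.11175956577062607), (0.2432435154914856, 0.04569321125745773), 87.47577667236328) [[ 0.622 -0.009]
 [ 0.668 -0.011]
 [ 0.678  0.232]
 [ 0.633  0.234]]
gray 8769 [ 0.623 -0.028  0.207] [0.81  0.242 0.219] 0.21391822785020687
((0.7165471315383911, 0.10730351507663727), (0.2702268064022064, 0.18653759360313416), 89.64214324951172) [[ 0.622 -0.027]
 [ 0.809 -0.028]
 [ 0.811  0.242]
 [ 0.624  0.243]]
post 26 [0.589 0.041 0.232] [0.584 0.037 0.23 ] [0.594 0.047 0.233]
0.01 202 [0.624 0.64  0.66 ] 0.21963506404391658
0.04 197 [0.625 0.642 0.662] 0.21963339749372765
0.07 195 [0.626 0.643 0.663] 0.2197645269473686
0.1 192 [0.628 0.644 0.664] 0.2198261168747401
0.13 190 [0.629 0.646 0.666] 0.21988255310890392
0.16 188 [0.631 0.647 0.667] 0.2198114463336377
0.19 188 [0.632 0.649 0.668] 0.219833382700239
0.22 181 [0.633 0.65  0.67 ] 0.2198119020632942
```

```bash
python3 - <<'E'
from h import *
np.set_printoptions(precision=4,suppress=True)
c=np.load('lock.npy',allow_pickle=True).item()
P=cloud(c); px=c['pixels'].astype(int)
m=(c['depth']>0)&(P[...,0]>.5)&(P[...,0]<.9)&(P[...,1]>-.08)&(P[...,1]<.3)
g=P[m&(np.abs(P[...,2]-.215)<.006)&(np.ptp(px,axis=-1)<40)]
def edge(ax,lo,hi,pc):
    o=1-ax; a=[]
    for t in np.arange(lo,hi,.01):
        s=g[np.abs(g[:,o]-t)<.005]
        if len(s)>3: a.append((t,np.percentile(s[:,ax],pc)))
    a=np.array(a); k=np.polyfit(a[:,0],a[:,1],1); print(ax,pc,k,np.std(a[:,1]-np.polyval(k,a[:,0])),'at mid',np.polyval(k,(lo+hi)/2)); return a
edge(0,0,.22,99); edge(1,.7,.8,1); edge(1,.7,.8,99)
a=edge(0,0,.22,1); print(a[::3])
E
```

```text
0 99 [0.0086 0.8063] 0.0003415669556534676 at mid 0.8072083244096416
1 1 [ 0.2391 -0.1898] 0.0028739249885990584 at mid -0.010509327536045582
1 99 [-0.0044  0.2424] 0.0004665672808678348 at mid 0.2390337099297385
0 1 [0.0657 0.6583] 0.015691542319552908 at mid 0.6655772624559059
[[0.     0.6728]
 [0.03   0.6732]
 [0.06   0.6733]
 [0.09   0.6735]
 [0.12   0.6461]
 [0.15   0.674 ]
 [0.18   0.6742]
 [0.21   0.6412]]
```

```bash
cat >> h.py <<'E'
H=np.array([.638,.232])
def post(th): # panel world yaw
    return H+np.array([-.041*np.cos(th)+.196*np.sin(th),-.041*np.sin(th)-.196*np.cos(th)])
def st(): 
    o=ctrl.get_obs(); return 't%.1f'%o['t'],np.round(o['tcp_pos'],4),np.round(o['force'],1),round(o['opening'],4)
def arc(a,b,z,n):
    for th in np.linspace(a,b,n+1)[1:]:
        p=post(th); g=ctrl.move_linear([*p,z],down(np.pi/2+th),feed=.15,guard=25)
        print(round(th,2),st()[2],g)
        if g: break
E
python3 - <<'E'
from h import *
th=-.045
p=post(th); q=down(np.pi/2+th); print(p)
ctrl.movep([*p,.36],q); print(ctrl.get_obs()['joints'])
g=ctrl.move_linear([*p,.186],feed=.12,guard=8); print(g,st())
if not g:
    ctrl.gripper_close(30); print(st())
    f0=ctrl.get_obs()['force']
    arc(th,-.35,.186,3)
    print(st())
E
```

```text
[0.58822448 0.03804279]
[-3.82468344e-02  3.47313559e-01  1.23391058e+00 -3.03039281e-04
  1.55943320e+00 -1.56260589e+00]
False ('t10.6', array([0.5886, 0.038 , 0.1866]), array([ 0.1, -0.4,  0.5]), 0.0854)
('t11.2', array([0.5895, 0.0417, 0.1864]), array([ 8.2, 34.2, -3.2]), 0.0114)
-0.15 [13.1 34.  -6.5] False
-0.25 [ 15.5  32.1 -10.2] False
-0.35 [ 18.6  30.4 -12.3] False
('t12.1', array([0.5344, 0.0653, 0.1865]), array([ 18.6,  30.4, -12.3]), 0.0113)
```

```bash
sed -i 's/^H=.*/H=np.array([.640,.236])/' h.py
python3 - <<'E'
from h import *
print([ctrl.ik([*post(t),.186],down(np.pi/2+t)) for t in (-.9,-1.58)])
arc(-.35,-.9,.186,5); print(st())
E
```

```text
[array([ 1.83726471e-01,  3.53958051e-01,  1.74335775e+00, -4.44089210e-16,
        1.04427685e+00, -4.87069855e-01]), array([ 4.46459230e-01,  4.06608471e-01,  1.64893429e+00, -4.44089210e-16,
        1.08604989e+00,  4.55662904e-01])]
-0.46 [-1.8 -2.2  4.8] True
('t12.3', array([0.5182, 0.0766, 0.1863]), array([-1.8, -2.2,  4.8]), 0.011)
```

```bash
python3 - <<'E'
from h import *
arc(-.46,-1.6,.186,11); print(st())
E
```

```text
-0.56 [-4.6 -5.1  8. ] False
-0.67 [-5.9 -3.5  8.9] False
-0.77 [-6.3 -3.1  9.8] False
-0.87 [-6.8 -2.5 10.8] False
-0.98 [-7.5 -2.7 12. ] False
-1.08 [-7.3 -1.4 12. ] False
-1.19 [-8.6 -1.5 12.4] False
-1.29 [-8.9  0.2 13.9] False
-1.39 [-8.6  0.2 12.3] False
-1.5 [-8.8  2.6 12.1] False
-1.6 [-9.5  2.1 12.5] False
('t15.5', array([0.4448, 0.2835, 0.1863]), array([-9.5,  2.1, 12.5]), 0.0115)
```

```bash
python3 - <<'E'
from h import *
np.set_printoptions(precision=4,suppress=True)
ctrl.ungrasp(); p=ctrl.get_obs()['tcp_pos']; ctrl.move_linear([p[0],p[1],.34],feed=.25)
ctrl.movep([.5,.06,.42],down(np.pi/2)); ctrl.wait(.2)
c=ctrl.read_camera('wrist'); save(c,'open.png',s=1.4); np.save('open.npy',c,allow_pickle=True)
for l,z in [('tray_tab',.178),('tray_floor',.105),('upper_hinge',.205),('upper_post',.205),('bolt_knob',.062)]:
    for d in ctrl.mark_of('wrist',l)[:3]: print(l,np.round(d['at'],1),round(d['confidence'],2),atz(c,d['at'],z),atd(c,d['at']))
P=cloud(c); px=c['pixels'].astype(int)
g=(px[...,1]>px[...,0]+30)&(px[...,1]>px[...,2]+30)&(P[...,2]>.12)&(P[...,2]<.21)
q=P[g]; print('green',len(q)); t=q[q[:,2]>.185]; print(len(t),t.min(0),t.max(0),np.median(t,0)) if len(t) else 0
b=(px[...,2]>px[...,0]+50)&(P[...,2]>.205)&(P[...,2]<.235); q=P[b]; print(cv2.boxPoints(cv2.minAreaRect(q[:,:2].astype(np.float32))))
print(st())
E
```

```text
tray_tab [251.9 262.6] 0.88 [0.6626 0.0589 0.178 ] [0.6536 0.0589 0.1919]
tray_floor [267.1 275.1] 0.56 [0.7352 0.0861 0.105 ] [0.736  0.0861 0.1039]
upper_hinge [376.6 256.6] 0.68 [0.6359 0.2298 0.205 ] [0.6268 0.2227 0.2198]
upper_post [441.3 110. ] 0.73 [0.4413 0.2788 0.205 ] [0.441  0.2763 0.209 ]
upper_post [116.6 247.4] 0.2 [ 0.6213 -0.1243  0.205 ] [ 0.7344 -0.2258  0.0079]
bolt_knob [238.8 198.7] 0.95 [0.6048 0.0353 0.062 ] [ 0.6288  0.0323 -0.0019]
green 76
76 [0.6492 0.0576 0.1896] [0.6651 0.0677 0.1932] [0.6569 0.0633 0.1918]
[[0.3948 0.2082]
 [0.6334 0.2031]
 [0.6342 0.2412]
 [0.3957 0.2463]]
('t19.4', array([0.5   , 0.0601, 0.42  ]), array([ 0. , -0.6,  0.4]), 0.0856)
```

View pics/open.png

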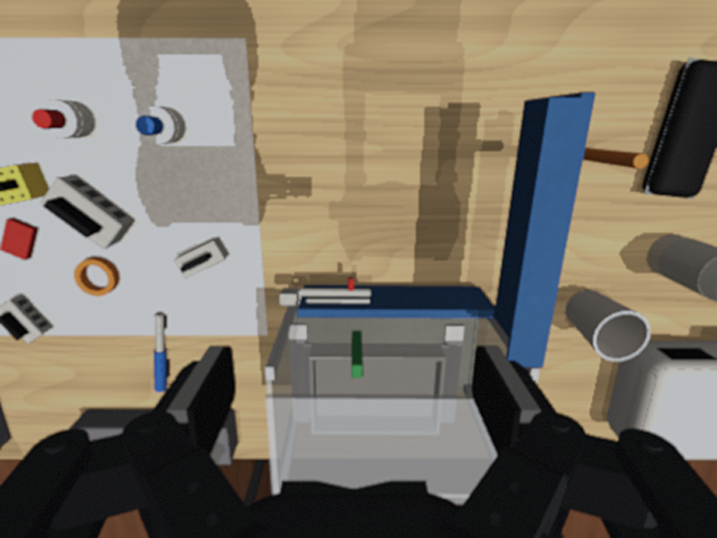

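```bash
python3 - <<'E'
from h import *
np.set_printoptions(precision=3,suppress=True)
c=np.load('open.npy',allow_pickle=True).item()
for u in [(300,332),(455,334),(375,345),(320,400)]: print(u,atd(c,(u[0]/1.4,u[1]/1.4)))
x,y=.651,.063; q=down(np.pi/2-.007)
ctrl.movep([x,y,.32],q)
g=ctrl.move_linear([x,y,.160],feed=.1,guard=6); print(g,st())
if not g:
    ctrl.gripper_close(50); print(st())
E
```

```text
(300, 332) [ 0.664 -0.007  0.096]
(455, 334) [0.667 0.187 0.095]
(375, 345) [0.676 0.086 0.106]
(320, 400) [0.677 0.027 0.214]
False ('t21.9', array([0.651, 0.063, 0.161]), array([-0. , -0.3,  0.8]), 0.0853)
('t22.5', array([0.651, 0.064, 0.16 ]), array([-0.5,  5.3,  2.6]), 0.0115)
```

```bash
python3 - <<'E'
from h import *
np.set_printoptions(precision=4,suppress=True)
p=ctrl.get_obs()['tcp_pos']; x,y=p[0],.0637
print(ctrl.move_linear([x-.14,y+.001,.160],feed=.12,guard=20),st())
print(ctrl.move_linear([x-.157,y+.0011,.160],feed=.05,guard=12),st())
ctrl.ungrasp(); print(st())
p=ctrl.get_obs()['tcp_pos']; ctrl.move_linear([p[0],p[1],.32],feed=.25)
ctrl.movep([.47,.085,.40],down(np.pi/2)); ctrl.wait(.2)
c=ctrl.read_camera('wrist'); save(c,'out.png',s=1.4); np.save('out.npy',c,allow_pickle=True)
P=cloud(c); px=c['pixels'].astype(int)
g=(px[...,1]>px[...,0]+30)&(px[...,1]>px[...,2]+30)&(P[...,2]>.185)&(P[...,2]<.2)
q=P[g];print('tab',len(q),q.min(0),q.max(0))
for d in ctrl.mark_of('wrist','tray_floor')[:2]: print(d,atz(c,d['at'],.105))
w=(np.abs(P[...,2]-.135)<.006)&(P[...,0]>.48)&(P[...,0]<.66)&(P[...,1]>-.02)&(P[...,1]<.19); q=P[w]
print('rim',len(q),cv2.boxPoints(cv2.minAreaRect(q[:,:2].astype(np.float32))))
# stock
ctrl.movep([.42,-.27,.42],down(np.pi/2-.57)); ctrl.wait(.2)
c=ctrl.read_camera('wrist'); np.save('stock2.npy',c,allow_pickle=True); save(c,'stock2.png',s=1.4)
for l in ['cassette_mid','jar_red_mid','jar_blue_mid','block_yellow_mid']:
    for d in ctrl.mark_of('wrist',l)[:1]: print(l,np.round(d['at'],1),round(d['confidence'],2),atz(c,d['at'],.034),atd(c,d['at']))
print(st())
E
```

```text
False ('t23.8', array([0.5112, 0.0646, 0.1601]), array([-4.1, -2.3,  6. ]), 0.0112)
True ('t24.1', array([0.5005, 0.0647, 0.1602]), array([-1.4, -0.7,  6.1]), 0.011)
('t24.9', array([0.5007, 0.0645, 0.1599]), array([-0.1, -0.3,  0.4]), 0.0852)
tab 95 [0.4999 0.0589 0.1897] [0.514  0.07   0.1932]
{'at': [255.4, 215.7], 'confidence': 0.93} [0.5783 0.0889 0.105 ]
rim 1205 [[ 0.4884  0.1636]
 [ 0.5104 -0.0357]
 [ 0.6569 -0.0195]
 [ 0.6349  0.1798]]
cassette_mid [351.3 177.8] 0.86 [ 0.5816 -0.1558  0.034 ] [ 0.585  -0.1548  0.0262]
jar_red_mid [239.9 142.7] 0.7 [ 0.4162 -0.2936  0.034 ] [ 0.4121 -0.2893  0.0667]
jar_blue_mid [298.5 110.1] 0.93 [ 0.4235 -0.1778  0.034 ] [ 0.419  -0.1808  0.0666]
block_yellow_mid [228.4 196.2] 0.66 [ 0.4891 -0.3676  0.034 ] [ 0.4822 -0.3605  0.0604]
('t28.2', array([ 0.4201, -0.2698,  0.42  ]), array([-0.1, -0.7,  0.7]), 0.0854)
```

View pics/out.png

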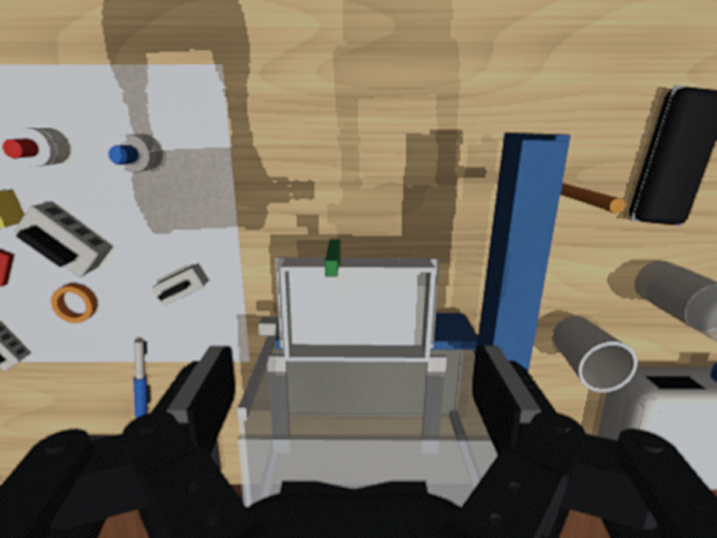

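View pics/stock2.png

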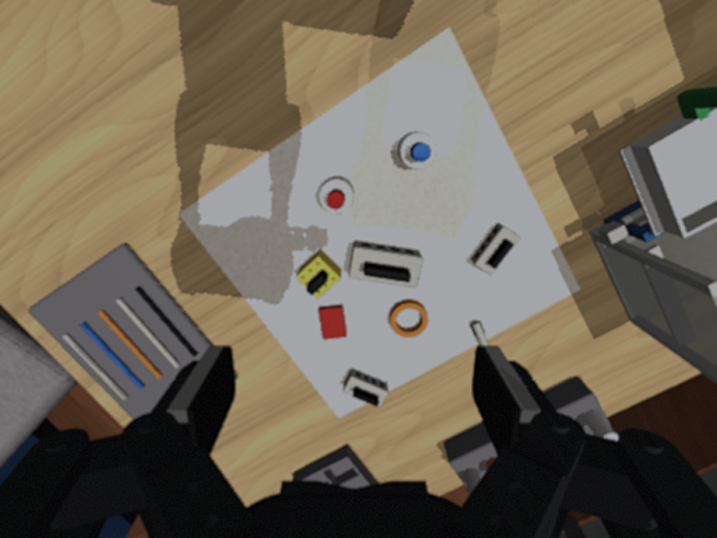

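```bash
cat >> h.py <<'E'
def tops(c,near=None,rad=.05,lo=.058,hi=.075):
    P=cloud(c); m=((c['depth']>0)&(P[...,2]>lo)&(P[...,2]<hi)&(P[...,0]>.3)&(P[...,0]<.72)&(P[...,1]>-.5)&(P[...,1]<-.08)).astype(np.uint8)
    n,L=cv2.connectedComponents(m); out=[]
    for i in range(1,n):
        q=P[L==i]
        if len(q)<15: continue
        r=cv2.minAreaRect(q[:,:2].astype(np.float32)); b=cv2.boxPoints(r)
        e=[b[1]-b[0],b[2]-b[1]]; e=max(e,key=np.linalg.norm)
        out.append((np.round(r[0],4),np.round(sorted(r[1]),3),round(float(np.arctan2(e[1],e[0])%np.pi),3),np.median(c['pixels'][L==i],0).astype(int),len(q)))
    return out
T=np.array([.580,.088]); TY=-.007
def tr(x,y): return T+np.array([x*np.cos(TY)-y*np.sin(TY),x*np.sin(TY)+y*np.cos(TY)])
E
python3 - <<'E'
from h import *
np.set_printoptions(precision=4,suppress=True)
c=np.load('stock2.npy',allow_pickle=True).item()
for t in tops(c): print(*t)
c=np.load('out.npy',allow_pickle=True).item(); P=cloud(c)
for x in (.55,.58,.61):
    w=(np.abs(P[...,0]-x)<.005)&(np.abs(P[...,2]-.135)<.006)&(P[...,1]>-.03)&(P[...,1]<.2); q=P[w][:,1]; print(x,len(q),np.sort(q)[[0,-1]],q[q<.08].max(),q[q>.1].min())
for y in (.06,.09,.12):
    w=(np.abs(P[...,1]-y)<.005)&(np.abs(P[...,2]-.135)<.006)&(P[...,0]>.5)&(P[...,0]<.66); q=np.sort(P[w][:,0]); print(y,len(q),q[[0,-1]],q[q<.58].max(),q[q>.58].min())
E
```

```text
[ 0.4189 -0.1765] [0.02 0.02] 2.596 [ 52  93 154] 151
[ 0.4114 -0.2897] [0.02  0.021] 2.911 [137  36  33] 138
[ 0.5259 -0.2865] [0.012 0.06 ] 0.823 [23 22 23] 257
[ 0.4894 -0.3702] [0.012 0.029] 1.763 [23 22 23] 120
0.55 45 [0.0082 0.1677] 0.012534321539756742 0.1641094701666073
0.58 40 [0.0083 0.1675] 0.012235568348355154 0.1641513649987719
0.61 38 [0.008 0.168] 0.011881406296148268 0.16382935949517374
0.06 35 [0.5    0.6361] 0.5015985192894822 0.630414096898117
0.09 56 [0.5258 0.636 ] 0.5302266076790154 0.6312237423761986
0.12 51 [0.5259 0.6362] 0.5303163183051 0.6307267495889369
```

```bash
sed -i 's/^T=np.array.*; /T=np.array([.581,.088]); /' h.py; cat >> h.py <<'E'
HT=.044
def pick(xy,yaw,double=False,f=50):
    x,y=xy
    if double:
        ctrl.movep([x,y,.20],down(yaw+np.pi/2)); g=ctrl.move_linear([x,y,HT],feed=.15,guard=8); print('a',g,st())
        if g: return False
        ctrl.gripper_close(20); print('c1',st()); ctrl.ungrasp(); ctrl.move_linear([x,y,.09],feed=.2)
        ctrl.move_linear([x,y,.091],down(yaw),feed=.1)
    else: ctrl.movep([x,y,.20],down(yaw))
    g=ctrl.move_linear([x,y,HT],feed=.15,guard=8); print('d',g,st())
    if g: return False
    ctrl.gripper_close(f); print('c',st())
    ctrl.move_linear([x,y,.33],feed=.25); s=st(); print('up',s); return s[3]>.008
def place(x,y,yaw):
    p=tr(x,y); q=down(yaw+TY)
    ctrl.movep([*p,.33],q); ctrl.move_linear([*p,.17],feed=.2)
    g=ctrl.move_linear([*p,.105+HT+.0005],feed=.05,guard=10); print('place',g,st())
    ctrl.ungrasp(); ctrl.move_linear([*p,.33],feed=.25); print(st())
E
python3 - <<'E'
from h import *
if pick((.4115,-.2897),np.pi/2-.3,True): place(-25,0,0) if 0 else place(-.025,-.049,np.pi/2)
E
```

```text
a False ('t33.2', array([ 0.4118, -0.29  ,  0.0446]), array([-0.9, -0.2,  0.5]), 0.0854)
c1 ('t33.8', array([ 0.4116, -0.2898,  0.0441]), array([0.9, 0. , 2.3]), 0.0212)Traceback (most recent call last):
  File "<stdin>", line 2, in <module>
  File "h.py", line 59, in pick
    ctrl.move_linear([x,y,.091],down(yaw),feed=.1)
    ~~~~~~~~~~~~~~~~^^^^^^^^^^^^^^^^^^^^^^^^^^^^^^
cell.IKError: the arm cannot follow that straight line within its joint ranges
```

```bash
sed -i 's/        ctrl.move_linear(\[x,y,.091\],down(yaw),feed=.1)/        ctrl.movep([x,y,.091],down(yaw))/; s/down(yaw+np.pi\/2)); g=/down(yaw-np.pi\/2)); g=/' h.py
python3 - <<'E'
from h import *
ctrl.move_linear([.4115,-.2897,.2],feed=.25)
if pick((.4115,-.2897),np.pi/2-.3): place(-.025,-.049,np.pi/2)
E
```

```text
d False ('t40.7', array([ 0.4118, -0.29  ,  0.0446]), array([-0.4,  0.3,  0.6]), 0.0852)
c ('t41.3', array([ 0.4116, -0.2897,  0.0443]), array([-0.2,  2.1,  7.4]), 0.0203)
up ('t42.6', array([ 0.411 , -0.2893,  0.3289]), array([ 0.6, -0.3, -1.7]), 0.0204)
place True ('t45.3', array([0.5558, 0.0392, 0.1493]), array([1.4, 0.4, 9.5]), 0.0203)
('t46.8', array([0.5551, 0.0392, 0.3288]), array([1. , 0.6, 0. ]), 0.0852)
```

Now the cassette.

```bash
python3 - <<'E'
from h import *
if pick((.5259,-.2865),.823-np.pi/2,f=70): place(-.025,.025,0)
c=ctrl.read_camera('wrist'); save(c,'p2.png',s=1.4)
ctrl.movep([.42,-.25,.40],down(np.pi/2-.57)); ctrl.wait(.2)
c=ctrl.read_camera('wrist')
for t in tops(c): print(*t)
print(st())
E
```

```text
d False ('t49.6', array([ 0.5264, -0.2867,  0.0448]), array([-0.1, -0.5,  0.5]), 0.0851)
c ('t50.3', array([ 0.5259, -0.2866,  0.0441]), array([0.6, 0.4, 2.6]), 0.0108)
up ('t51.6', array([ 0.5254, -0.2862,  0.3287]), array([ 0.5,  0.8, -3. ]), 0.0108)
place True ('t54.5', array([0.5562, 0.1131, 0.149 ]), array([ 0.9, -1.6,  6.4]), 0.0106)
('t56.1', array([0.5556, 0.1131, 0.3287]), array([-0.2, -0.2, -1.1]), 0.0857)
[ 0.4185 -0.1764] [0.02  0.021] 0.269 [ 41  77 133] 161
[ 0.4891 -0.3702] [0.012 0.03 ] 1.727 [21 21 21] 127
('t58.0', array([ 0.4202, -0.2497,  0.3999]), array([-0.1, -0.2, -0.3]), 0.0851)
```

View pics/p2.png

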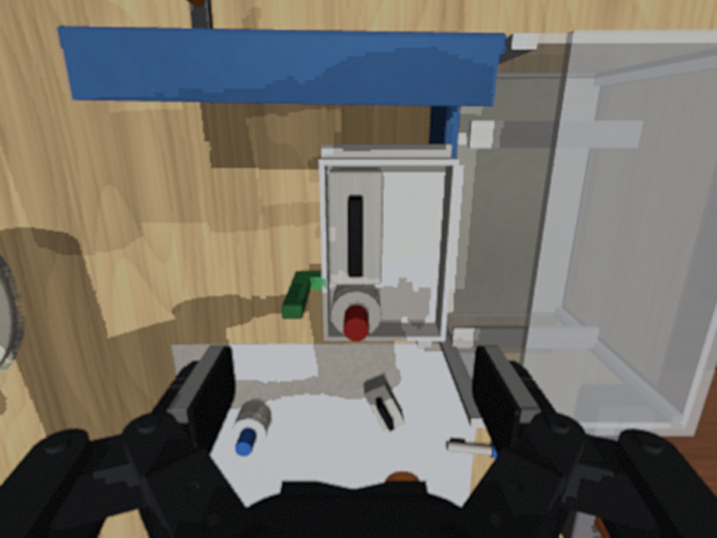

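```bash
python3 - <<'E'
from h import *
if pick((.4891,-.3702),1.745-np.pi/2): place(.026,-.046,np.pi/2)
if pick((.4185,-.1764),np.pi/2-.3,True): place(.026,.036,np.pi/2)
ctrl.movep([.47,.085,.40],down(np.pi/2)); ctrl.wait(.2)
c=ctrl.read_camera('wrist'); np.save('packed.npy',c,allow_pickle=True); save(c,'packed.png',s=1.4)
E
```

```text
d False ('t60.1', array([ 0.4895, -0.3706,  0.0449]), array([ 0.5,  0.2, -0.2]), 0.0854)
c ('t60.8', array([ 0.4891, -0.3702,  0.044 ]), array([-0.4, -0.7,  0.2]), 0.011)
up ('t62.1', array([ 0.4887, -0.3698,  0.3287]), array([-0.6, -0.6, -1.8]), 0.011)
place True ('t65.1', array([0.6066, 0.042 , 0.1489]), array([0. , 1.7, 8.1]), 0.011)
('t66.7', array([0.6061, 0.0418, 0.3286]), array([-0.2,  0.1, -0.5]), 0.0857)
a False ('t69.1', array([ 0.4189, -0.1765,  0.0445]), array([-0.2,  0.1,  0.1]), 0.0855)
c1 ('t69.7', array([ 0.4186, -0.1765,  0.0441]), array([ 0.3, -0.1,  4.3]), 0.0209)
d False ('t72.7', array([ 0.4183, -0.1763,  0.044 ]), array([ 0.6, -0.6, -0. ]), 0.0854)
c ('t73.3', array([ 0.4187, -0.1765,  0.0443]), array([0.3, 0.9, 7. ]), 0.0203)
up ('t74.6', array([ 0.4179, -0.1761,  0.3289]), array([ 0.2, -0.2, -1. ]), 0.0199)
place True ('t77.3', array([0.6072, 0.1239, 0.1493]), array([-0.1,  1.7,  8.4]), 0.0202)
('t78.8', array([0.6067, 0.1237, 0.3286]), array([-0.3,  0.6, -0.8]), 0.0855)
```

View pics/packed.png

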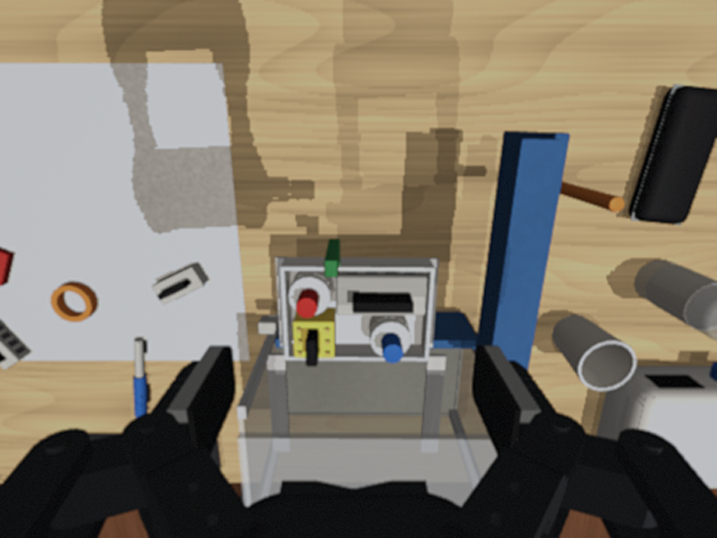

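```bash
python3 - <<'E'
from h import *
np.set_printoptions(precision=4,suppress=True)
x,y=.5005,.0645; q=down(np.pi/2-.007)
ctrl.movep([x,y,.32],q)
g=ctrl.move_linear([x,y,.160],feed=.12,guard=6); print(g,st())
if not g:
    ctrl.gripper_close(50)
    print(ctrl.move_linear([x+.14,y-.001,.160],feed=.08,guard=20),st())
    print(ctrl.move_linear([x+.158,y-.0011,.160],feed=.03,guard=12),st())
    ctrl.ungrasp(); print(st())
    p=ctrl.get_obs()['tcp_pos']; ctrl.move_linear([p[0],p[1],.33],feed=.25)
    ctrl.movep([.5,.06,.42],down(np.pi/2)); ctrl.wait(.2)
    c=ctrl.read_camera('wrist'); save(c,'home.png',s=1.4)
    P=cloud(c); px=c['pixels'].astype(int)
    g=(px[...,1]>px[...,0]+30)&(px[...,1]>px[...,2]+30)&(P[...,2]>.185)&(P[...,2]<.21); t=P[g]
    print('tab',t.min(0),t.max(0),np.median(t,0),st())
    print([atz(c,d['at'],.205) for d in ctrl.mark_of('wrist','upper_post')[:1]])
E
```

```text
False ('t81.7', array([0.5009, 0.0645, 0.1606]), array([-0.5,  0.5,  0.1]), 0.0852)
False ('t84.2', array([0.6407, 0.0637, 0.1601]), array([-0.1,  2.7,  4.4]), 0.0111)
True ('t84.7', array([0.6495, 0.0636, 0.1602]), array([-3.6,  1.1,  9.8]), 0.0112)
('t85.4', array([0.6496, 0.0638, 0.1599]), array([-0.9, -0.5,  0.3]), 0.0853)
tab [0.6495 0.0573 0.189 ] [0.6645 0.0674 0.1934] [0.6562 0.063  0.1917] ('t87.2', array([0.5005, 0.06  , 0.419 ]), array([-0.1, -0.4, -0.3]), 0.0854)
[array([0.443 , 0.2793, 0.205 ])]
```

View pics/home.png

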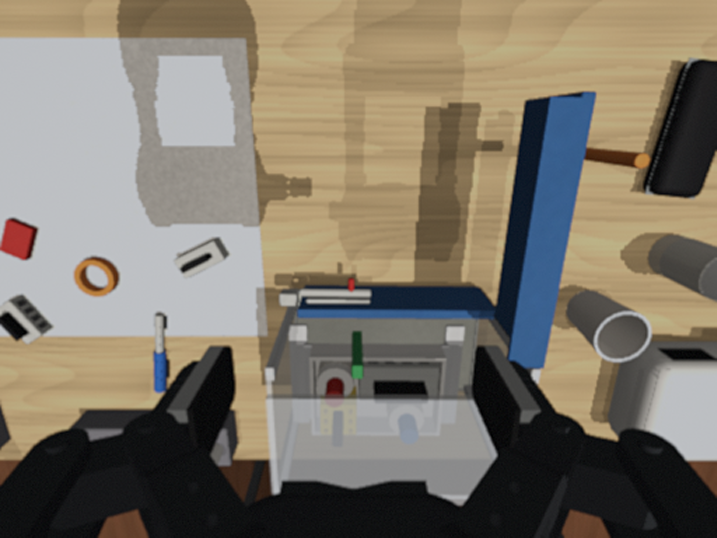

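```bash
python3 - <<'E'
from h import *
q=down(np.pi/2-.007)
ctrl.movep([.60,.063,.30],q); ctrl.gripper_close(20); ctrl.move_linear([.60,.063,.17],feed=.2)
print(ctrl.move_linear([.66,.0626,.17],feed=.03,guard=22),st())
ctrl.move_linear([.59,.063,.17],feed=.2); ctrl.move_linear([.59,.063,.33],feed=.25); ctrl.ungrasp()
th=-1.595; p=post(th)
ctrl.movep([*p,.34],down(np.pi/2+th))
g=ctrl.move_linear([*p,.186],feed=.15,guard=8); print(g,st())
if not g:
    ctrl.gripper_close(30); print(st())
    arc(th,-.12,.186,14); print(st())
E
```

```text
True ('t90.8', array([0.6395, 0.0627, 0.1693]), array([0.4, 0.7, 0.2]), 0.0002)
False ('t95.8', array([0.4455, 0.2819, 0.1867]), array([0. , 0.3, 0.1]), 0.0856)
('t96.4', array([0.4448, 0.2818, 0.1861]), array([-3.3,  0.7,  4.4]), 0.0115)
-1.49 [-5.2  0.4  6.1] False
-1.38 [-4.7 -0.4  5.9] False
-1.28 [-5.3 -1.4  6.7] False
-1.17 [-5.2 -1.6  7.2] False
-1.07 [-4.4 -2.5  9.2] False
-0.96 [-5.3 -3.2  8.1] False
-0.86 [-4.9 -4.   7.8] False
-0.75 [-4.6 -4.   8. ] False
-0.65 [-3.4 -4.8  8.2] False
-0.54 [-3.5 -4.8  7.3] False
-0.44 [-2.9 -3.9  7.4] False
-0.33 [-2.3 -3.3  6.3] False
-0.23 [-1.7 -3.4  6.1] False
-0.12 [-0.8 -2.9  5.4] False
('t100.5', array([0.5767, 0.0461, 0.1861]), array([-0.8, -2.9,  5.4]), 0.0109)
```

```bash
python3 - <<'E'
from h import *
np.set_printoptions(precision=4,suppress=True)
for th in np.linspace(-.1,.03,7):
    g=ctrl.move_linear([*post(th),.186],down(np.pi/2+th),feed=.04,guard=18); print(round(th,3),g,st())
    if g: break
ctrl.ungrasp(); p=ctrl.get_obs()['tcp_pos']; ctrl.move_linear([p[0],p[1],.36],feed=.25)
ctrl.movep([.5,.1,.50],down(np.pi/2)); ctrl.wait(.3)
c=ctrl.read_camera('wrist'); save(c,'shut.png',s=1.4)
P=cloud(c); px=c['pixels'].astype(int)
b=(px[...,2]>px[...,0]+50)&(P[...,2]>.212)&(P[...,2]<.235)&(P[...,0]<.7); q=P[b]
a=np.array([(y,np.percentile(q[np.abs(q[:,1]-y)<.008][:,0],50)) for y in np.arange(.02,.22,.02)]); print('lip',np.polyfit(*a.T,1))
g=P[(np.abs(P[...,2]-.215)<.006)&(np.ptp(px,axis=-1)<40)&(P[...,0]>.68)&(P[...,0]<.9)&(P[...,1]>-.03)&(P[...,1]<.26)]
a=np.array([(y,np.percentile(g[np.abs(g[:,1]-y)<.005][:,0],99)) for y in np.arange(.0,.22,.02)]); print('back',np.polyfit(*a.T,1))
print(st())
E
```

```text
-0.1 False ('t100.8', array([0.5798, 0.0451, 0.1861]), array([ 0.3, -3.9,  4.8]), 0.0111)
-0.078 False ('t101.0', array([0.5839, 0.0439, 0.1861]), array([ 0.2, -3.8,  4.8]), 0.011)
-0.057 False ('t101.3', array([0.588 , 0.0427, 0.1861]), array([-0.5, -3.3,  5.6]), 0.0114)
-0.035 False ('t101.5', array([0.5922, 0.0416, 0.1861]), array([ 0.3, -3. ,  5.1]), 0.0111)
-0.013 False ('t101.8', array([0.5964, 0.0407, 0.1861]), array([-0.1, -3.7,  5.3]), 0.0111)
0.008 True ('t102.0', array([0.5977, 0.0405, 0.1859]), array([-4.4,  0.3, 10.4]), 0.0108)
lip [0.0008 0.6494]
back [0.002  0.8066]
('t104.7', array([0.5003, 0.0998, 0.4992]), array([-0.3,  0.5,  0.5]), 0.0849)
```

View pics/shut.png

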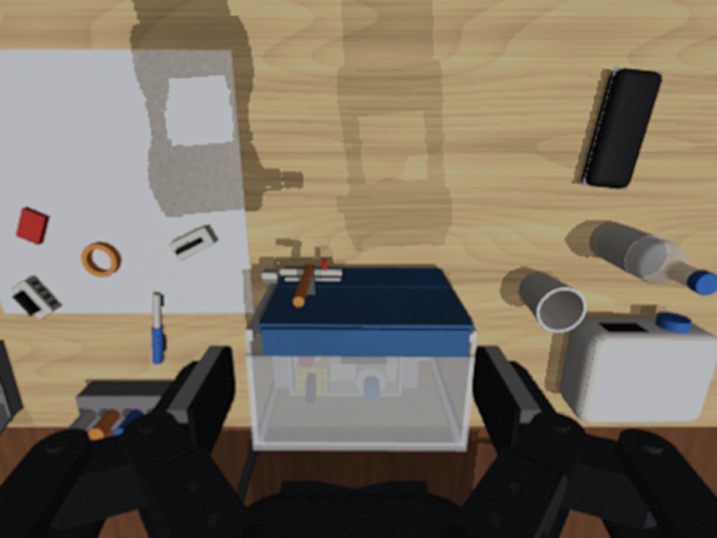

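```bash
python3 -c "
from h import *
c=ctrl.read_camera('wrist')
print(ctrl.mark_of('wrist','bolt_knob')[:1],[atz(c,d['at'],.062) for d in ctrl.mark_of('wrist','bolt_knob')[:1]])
print(ctrl.sign_off(),st())"
```

```text
[{'at': [220.8, 185.4], 'confidence': 0.69}] [array([0.60535187, 0.03454878, 0.062     ])]
the job is handed in; nothing more can be done
the job is handed in; nothing more can be done
```

The stock is put away in the locker and the job is handed in. It took about 105 s of the 210 s allowed.

- **Door and tray:** I opened the upper half-door to about 1.58 rad and pulled the tray out about 150 mm by its green tab, to its stop.
- **Packing:** The large cassette and the red jar stand in the front row, with the yellow block and the blue jar behind. These were the only stock items on the bench. The yellow block was knocked aside partway through, so I located it again before picking it up.
- **Closing:** I pushed the tray home, then closed the upper half-door until it met its stop.

**Last checks:**
- **Stock:** All four items stood upright inside the tray walls, and the two visible through the roof at the end, the yellow block and the blue jar, were still in place.
- **Tray:** The tab came back to within 1 mm of its starting position. The push home had stopped about 1 mm short by the tool reading, so I pushed again until about 22 N of resistance.
- **Upper half-door:** It lies parallel to the locker's back wall to about 1 mrad.
- **Bolt and the rest:** The bolt knob read the same position as before, and the lower half-door and other things on the bench looked untouched.

**Force:** The first grip on the door post was about 4 mm off. That put roughly 35 N of sideways load on the tool until I corrected the hinge estimate. The other forces I read stayed under about 15 N, apart from the short pushes against the stops, which were guarded at up to 22 N.

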